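Find the keyed seat for a press die insert

TASK

Load the aluminium die insert, the one with three rim notches and a flat-sided tang, into the round keyed nest. It fits in only one orientation, which has to be found by feel: turn it gently on the keys until it drops over them, then press it fully home to the floor of the nest and let go, leaving it level. Never force it, and leave the other things on the bench alone.

Things in the scene. Friction and masses are not known exactly. Their poses are not given: they have to be found in the camera images.
- insert: die insert, bare aluminium, about 0.3 kg (0.2 to 0.4): disc 64 mm wide, 16 mm thick, three open notches through the rim, each 9 mm wide, 8 mm deep, at 0, 100 and 225 degrees (counter-clockwise from above) from its +x axis. Origin: centre of the underside, z up. Starts upright on the table, yaw within 30 degrees of zero; it and the spare may have swapped places.
- tang (a point): centre of the top of the insert's tang, the flat-sided block to grip by: 40 mm along the insert's x, 24 mm along its y, standing on the disc from 16 to 50 mm above the insert's underside. Its axes are those of the insert.
- nest: the fixed nest: steel plate 120 x 120 x 14 mm carrying a round grey ring 94 mm in outer diameter, top 27.5 mm above the table, with a bore of 67 mm whose mouth is bevelled to about 73 mm. Origin: centre of the plate's underside, z up; a small dark lug outside the ring marks +x. The plate's top is the floor of the bore: fully home, the insert's underside is at z = 14 mm.
- keys (a point): point on the nest's axis level with the key tops, 22 mm above the table, axes of the nest. Three dark keys in the bore, 6 mm wide, reach in to 26.5 mm from the axis, spaced 0, 100, 225 degrees like the notches. All are locked together at an unknown angle, up to 35 degrees either way of the nest's +x (not reported): the insert passes only with its x within about 3 degrees of it.
- pad (a point): top of the white lift-out pad in the middle of the bore, 28 mm wide, at first 19 mm above the table (5 mm above the floor, 3 mm below the key tops). It carries the insert's weight, sinks under about 9 N in all and does not spring back. So the insert rests on the keys at 22 mm, drops to 19 mm once over them, and is pressed to 14 mm. Over 60 N between insert and nest damages it.
- spare: bystander: a similar insert with only two notches and a round knob (26 mm wide, top at 44 mm); does not fit. Origin: centre of the underside.
- bottle: bystander: teal drinking bottle, 72 mm wide, 200 mm tall, standing beyond the nest on the left. Origin: centre of the underside.
- phone: bystander: dark phone 75 x 155 x 9 mm lying near the robot. Origin: centre of the underside.
- tape: bystander: brown tape roll, 90 mm wide, 48 mm high, beyond the inserts. Origin: centre of the underside.
- scissors: bystander: scissors lying beyond the nest, 230 mm long, 12 mm high. Origin: the pivot, at the underside.
- wrench: bystander: steel wrench 160 mm long lying in front of the nest. Origin: middle of the underside.
- screwcup: bystander: white plastic cup, 64 mm wide, 45 mm high, beyond the inserts. Origin: centre of the underside.
Things that resemble listed ones, but are neither listed nor needed, are in the scene too. What is shaped like the insert but purple or yellow is not meant.

How it is judged:
On the way, in this order (a step that is already met when the one before it is completed fails the run):
1. the insert is in the mouth of the nest, on or over the keys (horizontal distance between insert and nest below 0.005 m and z of insert in the frame of nest below 0.025 m), for 0.1 s.
2. the insert is fully home on the floor of the nest (horizontal distance between insert and nest below 0.004 m and z of insert in the frame of nest below 0.0158 m), for 0.1 s.
At the end, for the whole second after the job is handed in: The insert rests released in the nest, its underside within 1.8 mm of the pocket floor, within 4 mm of the nest's centre, level within 3 degrees and at rest (all of step 2 and angle between insert's own z axis and vertical below 0.05 rad and linear speed of insert below 0.02 m/s); the robot touches nothing.
It fails at once if the insert is forced against the nest with more than 60 N (contact force between insert and nest above 60 N).
It fails at once if a bystander is moved by more than 30 mm (distance of any of spare, bottle, phone, tape, scissors, wrench, screwcup from where it was at the start of the episode above 0.03 m).
It also fails if it takes over 58 s, if anything falls off the work surface, if the arm or the gripper's body presses on something with over 40 N, if the wrist force passes 120 N, or if a joint passes its speed limit or range.

ROBOT

A 6-joint arm with a two-finger parallel gripper is mounted at the origin on the work surface. World frame = base frame: x ahead of the robot, y to its left, z up, the work surface at z = 0. Lengths are in m, angles in rad, forces in N, time in s.
With the tool pointing down it reaches from about 0.275 to 0.875 m from the base axis. Payload 12.5 kg.
Tool frame: the origin (TCP) lies between the finger pads; the fingertips stand 19 mm ahead of it and the grasp point (between the pads) is the TCP; z points along the fingers, x is the direction in which the jaws open and shut, and the axes are right-handed (so a half turn about z gives the same grasp; the last joint's range is limited). The gripper opens to 85 mm and grips with 20 to 120 N. Pads are 22 mm wide; open, the fingers measure 114 mm over their backs; the gripper's body (76 mm by 85 mm) begins 54 mm behind the grasp point. The pads swing forward as they close: fully open they stand 13 mm farther back than shut.
Start: joints at [-0.085, 0.351, 1.652, -0, 1.139, -0.085], TCP at [0.55, 0, 0.25] pointing down, gripper open.
Joint ranges: [-2.75, 2.75], [-0.79, 2.1], [0.01, 2.65], [-1.57, 4.71], [0.07, 3.14], [-2.87, 2.87]. Speed limits (rad/s): [2.22, 2.22, 2.79, 3.14, 3.14, 3.14].

INTERFACE

Orientations are given as a unit quaternion [x, y, z, w].
In Python, from bench import bot, open_gripper, close, solver, telemetry, optics, job gives the robot as it stands. Calls block until the motion is done:
- bot.move_ptp(position, orientation): joint-space move of the TCP to a pose.
- bot.servo_line(position, frame=None, feed=0.15, threshold=None): straight line of the TCP; frame=None keeps the orientation; feed is the mean speed in m/s. With threshold (N) it stops when the force on the tool has changed by that much, and returns True; else False.
- bot.goto_joints(angles): joint-space move.
- open_gripper() and close(effort=None): open the fingers fully, or close them until they stop; effort is the grip in N (None keeps the last).
- bot.pause(seconds).
- solver.inverse_kinematics(position, orientation): joint angles nearest the present ones, or None.
- telemetry.state(): the state.
- optics.camera(name): name is "scene" or "side" or "wrist"; returns a dict with "image" (480x640x3 uint8, red, green, blue), "K" (3x3 intrinsics, pixels), "k1" (the pictures are not rectified: a ray, as slopes to the right and down, at radius r is drawn at 1 + k1 r^2 times it, then the intrinsics apply), "cam_to_world" (4x4, takes a point from camera to world coordinates). Camera axes: x right, y down, z forward; pixel columns grow to the right and rows downward; lengths in m; the calibration is good to about 2 mm. A picture is of the moment at which its call begins. There is no depth.
A pose or a line that the arm cannot do raises bot.PlanningError and nothing moves.
- job.close_job(): hands the job in, once; it reports no verdict.
The state is a dict: "time_s": time; "joints": joint angles; "dq": joint speeds; "joint_efforts": joint torques, N m; "ee_pos": TCP position; "tcp_rot": TCP orientation; "ft_force": force on the tool from outside, world axes, zero at the start; "ft_torque": the same for the moment, N m; "finger_gap": finger opening in m.
Only numpy, scipy, OpenCV 4.12 (cv2) and the standard library are available. Lean on these libraries where they do the work, as an engineer would, in place of code of your own. Each camera call takes 0.05 s, during which the arm holds its last target. There are 200 camera calls.

## Working session

There is one attempt and no reset: what is moved stays moved. The work goes in short steps, each a Python script; the robot and the scene stay as the last script left them, time stands still between calls to the robot, and variables do not carry over. Pictures are saved under pics/ and viewed, about 8 in all and at most 12, crops included, and the job is handed in when it is done.

```bash
ls; mkdir -p pics; python3 - <<'E'
from bench import bot, open_gripper, close, solver, telemetry, optics, job
import cv2
s=telemetry.state();print(s)
for n in ["scene","side","wrist"]:
    c=optics.camera(n);cv2.imwrite(f"pics/{n}0.png",c["image"][:,:,::-1]);print(n,c["K"],c["k1"],c["cam_to_world"])
E
```

```text
pics
{'time_s': 0.0, 'joints': array([-8.46091349e-02,  3.51249971e-01,  1.65242380e+00, -3.86599027e-06,
        1.13908095e+00, -8.45877735e-02]), 'dq': array([-5.18281263e-04, -3.24073746e-04, -1.43955534e-04, -4.15390171e-04,
        3.96400038e-04,  2.16490043e-05]), 'joint_efforts': array([ 1.33101348e-03, -5.06107914e+01, -2.91406649e+01,  6.01447425e-06,
        4.57781483e-03,  4.96419239e-05]), 'ee_pos': array([5.49696013e-01, 4.54662706e-05, 2.49750992e-01]), 'tcp_rot': array([ 9.99999831e-01, -9.87084616e-06, -5.79100749e-04, -4.73467675e-05]), 'ft_force': array([-0.15479469,  0.57897726, -0.37608453]), 'ft_torque': array([ 0.02658633,  0.00298084, -0.01233379]), 'finger_gap': 0.08570024985393625}
scene [[610.84056348   0.         321.90473862]
 [  0.         610.84056348 239.92307625]
 [  0.           0.           1.        ]] -0.1319908651461822 [[-0.44548854  0.76415943 -0.46647649  1.15018722]
 [ 0.89528197  0.3820927  -0.22907503  0.27268229]
 [ 0.00318742 -0.51967829 -0.85435608  1.11873681]
 [ 0.          0.          0.          1.        ]]
side [[506.82599074   0.         317.62576725]
 [  0.         506.82599074 233.79205216]
 [  0.           0.           1.        ]] 0.05028591922515274 [[ 0.85476355 -0.29886411  0.42433421  0.13256295]
 [-0.51889413 -0.50991115  0.68610459 -0.7033737 ]
 [ 0.0113207  -0.80664172 -0.59093229  0.67818757]
 [ 0.          0.          0.          1.        ]]
wrist [[364.96238582   0.         322.89228904]
 [  0.         364.96238582 238.70024769]
 [  0.           0.           1.        ]] 0.013117301955122737 [[ 9.99999929e-01  2.36094379e-04  2.93221848e-04  5.48318471e-01]
 [ 3.17269717e-04 -9.47798145e-01 -3.18870782e-01  8.31951979e-02]
 [ 2.02631524e-04  3.18870852e-01 -9.47798153e-01  3.73434898e-01]
 [ 0.00000000e+00  0.00000000e+00  0.00000000e+00  1.00000000e+00]]
```

View pics/scene0.png

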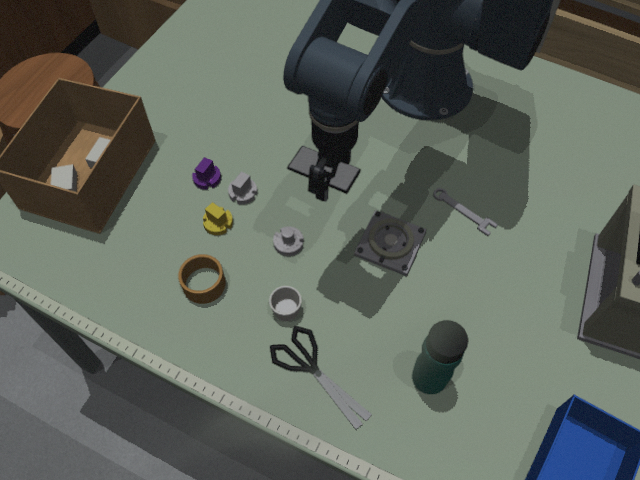

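View pics/wrist0.png

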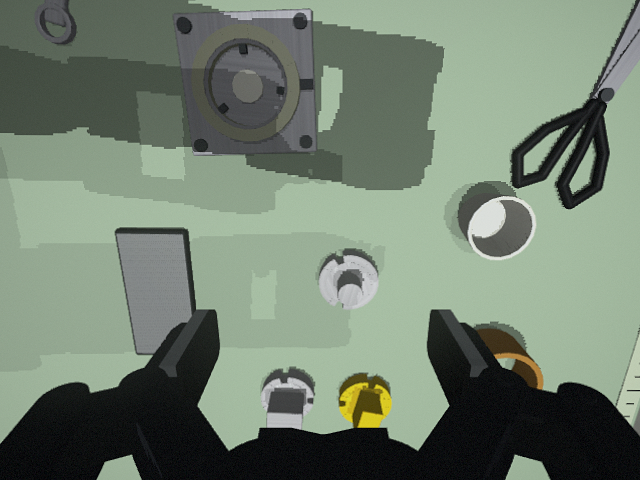

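Scene: true insert (bare, square tang) at (242,188), spare at (288,240), nest at (391,241). Wrist: insert at (288,395), nest centre at (247,87), keys at (243,49), (281,91) and (223,107), lug at (308,85). That puts the key angle at about -5°. I'll get coarse positions, then take closer wrist views.

```bash
cat >h.py <<'E'
from bench import bot, open_gripper, close, solver, telemetry, optics, job
import cv2, numpy as np
from scipy.spatial.transform import Rotation as R
def ray(c,px):
    k=c["k1"]; K=c["K"]
    u=cv2.undistortPoints(np.array([[px]],float),K,np.array([k,0,0,0,0],float))[0,0]
    T=c["cam_to_world"]; return T[:3,3], T[:3,:3]@np.array([u[0],u[1],1])
def onz(c,px,z):
    o,d=ray(c,px); return o+d*(z-o[2])/d[2]
def proj(c,P):
    T=np.linalg.inv(c["cam_to_world"]); p=T[:3,:3]@np.asarray(P,float)+T[:3,3]
    q,_=cv2.projectPoints(p.reshape(1,1,3),np.zeros(3),np.zeros(3),c["K"],np.array([c["k1"],0,0,0,0.])); return q[0,0]
def quat(jaw):  # tool down, jaw (tool x) at angle jaw in world
    return (R.from_euler('z',jaw)*R.from_quat([1,0,0,0])).as_quat()
def shot(n,f):
    c=optics.camera(n); cv2.imwrite("pics/"+f,c["image"][:,:,::-1]); np.save("pics/"+f+".npy",c,allow_pickle=True); return c
E
python3 - <<'E'
from h import *
c=optics.camera("scene"); w=optics.camera("wrist")
print("scene insert",onz(c,(242,190),.012),"yellow",onz(c,(217,222),.012),"purple",onz(c,(207,177),.012),"nest",onz(c,(391,240),.025))
for p,z in [((288,398),.016),((247,87),.02),((365,402),.016)]: print("wrist",onz(w,p,z))
ip=onz(c,(242,190),.012); npz=onz(c,(391,240),.025)
bot.move_ptp([ip[0],ip[1]+.03,.22],quat(0)); shot("wrist","w_ins.png")
bot.move_ptp([npz[0],npz[1]+.03,.22],quat(0)); shot("wrist","w_nest.png"); print(telemetry.state()["time_s"])
a=cv2.imread("pics/w_ins.png");b=cv2.imread("pics/w_nest.png")
cv2.imwrite("pics/both.png",np.hstack([a[60:460,120:520],b[60:460,120:520]]))
E
```

```text
scene insert [ 0.50880926 -0.24226136  0.012     ] yellow [ 0.6068718  -0.24761526  0.012     ] purple [ 0.51280372 -0.33260729  0.012     ] nest [0.48828371 0.10929283 0.025     ]
wrist [ 0.50651839 -0.24015875  0.016     ]
wrist [0.48067013 0.10737961 0.02      ]
wrist [ 0.59974984 -0.24613088  0.016     ]
2.55
```

View pics/both.png

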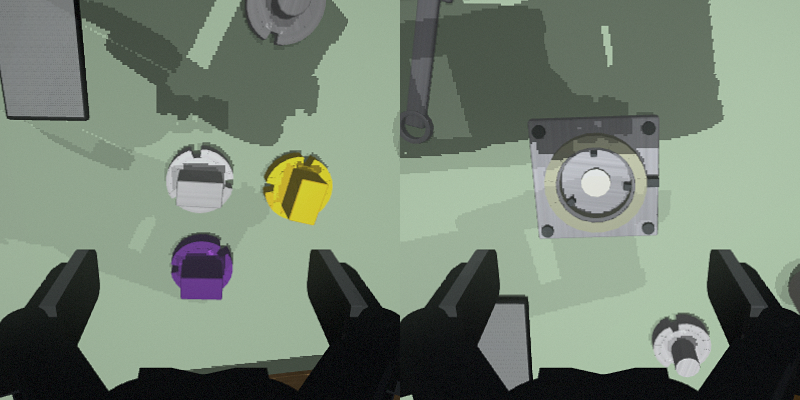

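Left panel: insert at (200,180), notches right and top, so yaw is near 0. Yellow and purple decoys are close by. Right panel: nest at (595,183), with the keys at about -5° and the lug to the right. I'll zoom in on both.

```bash
python3 - <<'E'
from h import *
a=cv2.imread("pics/w_ins.png");b=cv2.imread("pics/w_nest.png")
A=cv2.resize(a[190:290,270:370],(400,400),interpolation=2);B=cv2.resize(b[165:305,240:385],(400,386),interpolation=2)
B=cv2.copyMakeBorder(B,0,14,0,0,0)
cv2.imwrite("pics/zoom.png",np.hstack([A,B]))
E
```

```text
(no output)
```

View pics/zoom.png

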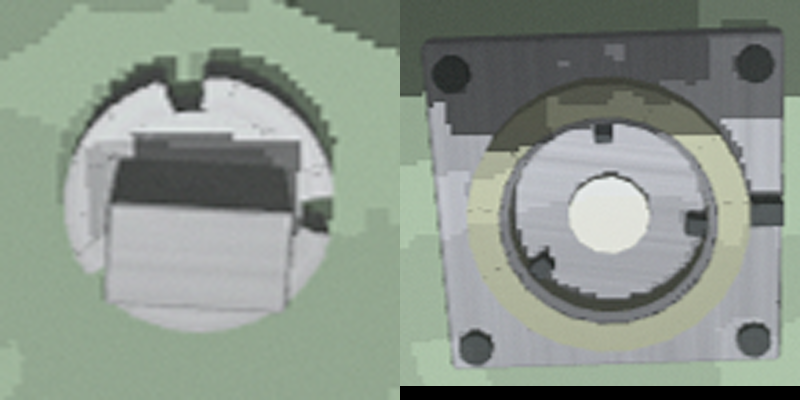

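Left: tang-top corners at (113,203), (294,212), (288,310), (105,298). Right: pad at (609,214), key tips at about (603,141), (688,223) and (545,262), lug at (767,210), plus the plate corners.

```bash
python3 - <<'E'
from h import *
ca=np.load("pics/w_ins.png.npy",allow_pickle=True).item();cb=np.load("pics/w_nest.png.npy",allow_pickle=True).item()
fa=lambda p:(270+(p[0]+.5)/4-.5,190+(p[1]+.5)/4-.5); s=145/400
fb=lambda p:(240+(p[0]-400+.5)*s-.5,165+(p[1]+.5)*s*1.0006-.5)
T=np.array([onz(ca,fa(p),.05) for p in [(113,203),(294,212),(288,310),(105,298)]]);print(T[:,:2],T.mean(0))
e=lambda v:np.degrees(np.arctan2(v[1],v[0]))
print("yaw",e(T[1]-T[0]),e(T[2]-T[3]),"y:",e(T[0]-T[3])-90,e(T[1]-T[2])-90)
# disc centre: bright+notch hull not used; key: pad
pad=onz(cb,fb((609,214)),.019);print("pad",pad)
# pad by mask
g=cb["image"].astype(int);m=((g.min(2)>195)&(g[:,:,2]<g[:,:,0]+5)).astype(np.uint8)
n,l,st,ce=cv2.connectedComponentsWithStats(m)
for i in range(1,n):
    if st[i,4]>100: print(st[i],ce[i],onz(cb,ce[i],.019))
P=np.array([onz(cb,fb(p),.014) for p in [(423,42),(783,30),(780,356),(455,366)]]);print("plate",P.mean(0),e(P[1]-P[0]),e(P[2]-P[3]),np.linalg.norm(P[1]-P[0]))
N=onz(cb,fb((767,210)),.014);print("lug",e(N-pad))
for p,b in [((603,141),100),((688,223),0),((545,262),225)]:
    k=onz(cb,fb(p),.022)-pad;print(np.hypot(*k[:2])*1e3,(e(k)-b+180)%360-180)
# ring mask (yellowish)
h=cv2.cvtColor(cb["image"],cv2.COLOR_RGB2HSV);m=cv2.inRange(h,(20,35,60),(32,120,255));m[:,:230]=0
m[:150]=0;m[320:]=0;m[:,400:]=0
c=max(cv2.findContours(m,0,1)[0],key=cv2.contourArea);E=cv2.fitEllipse(cv2.convexHull(c));print(E,onz(cb,E[0],.0275))
E
```

```text
[[ 0.48680212 -0.22864541]
 [ 0.5253295  -0.2306711 ]
 [ 0.5244322  -0.25329718]
 [ 0.48460025 -0.25046653]] [ 0.50529102 -0.24077006  0.05      ]
yaw -3.009721779136321 -4.064881506510154 y: -5.7619471831282 -2.271033489920015
pad [0.48050809 0.10903415 0.019     ]
[301 229  29  28 598] [315.15886288 242.8729097 ] [0.48023592 0.10846575 0.019     ]
[524 346  66  38 386] [555.59067358 359.4015544 ] [ 0.73171978 -0.02119976  0.019     ]
[399 385  30  14 138] [412.85507246 390.8115942 ] [ 0.5854195  -0.06214285  0.019     ]
[374 404  18  22 137] [382.50364964 414.55474453] [ 0.55403634 -0.09454575  0.019     ]
plate [0.48090871 0.10973861 0.014     ] 1.8929890551198603 1.9089204833552775 0.11775104868987812
lug -0.3200976020232902
26.628493501014606 -6.231099733267001
26.930972794149664 -4.702704944294652
27.489350226969947 -8.328963633811668Traceback (most recent call last):
  File "<stdin>", line 22, in <module>
cv2.error: OpenCV(4.12.0) /io/opencv/modules/imgproc/src/shapedescr.cpp:361: error: (-201:Incorrect size of input array) There should be at least 5 points to fit the ellipse in function 'fitEllipseNoDirect'
```

```bash
python3 - <<'E'
from h import *
n0=np.array([.4802,.1085])
def pad(c):
    g=c["image"].astype(int);m=((g.min(2)>195)&(g[:,:,2]<g[:,:,0]+5)).astype(np.uint8)
    n,l,st,ce=cv2.connectedComponentsWithStats(m)
    best=min((np.hypot(*(onz(c,ce[i],.019)[:2]-n0)),i) for i in range(1,n) if st[i,4]>150)[1]
    return onz(c,ce[best],.019)[:2],st[best]
j=np.pi/2
bot.move_ptp([n0[0]-.03,n0[1],.22],quat(j)); c=shot("wrist","w_nest90.png"); print("90:",pad(c))
print("scene",pad(optics.camera("scene")),"side",pad(optics.camera("side")))
print(telemetry.state()["joints"][5])
# look at insert at 90 as well
bot.move_ptp([.5053-.03,-.2408,.22],quat(j)); shot("wrist","w_ins90.png"); print(telemetry.state()["time_s"],telemetry.state()["joints"][5])
b=cv2.imread("pics/w_nest90.png");a=cv2.imread("pics/w_ins90.png")
cv2.imwrite("pics/z90.png",np.hstack([cv2.resize(a[185:295,265:375],(400,400),interpolation=2),cv2.resize(b[165:305,250:390],(400,400),interpolation=2)]))
E
```

```text
Traceback (most recent call last):
ValueError: min() iterable argument is empty
```

```bash
python3 - <<'E'
from h import *
j=np.pi/2
bot.move_ptp([.5053-.03,-.2408,.22],quat(j)); shot("wrist","w_ins90.png"); shot("scene","sc1.png"); s=telemetry.state();print(s["time_s"],s["joints"][5])
b=cv2.imread("pics/w_nest90.png");a=cv2.imread("pics/w_ins90.png")
cv2.imwrite("pics/z90.png",np.hstack([cv2.resize(a[185:295,265:375],(400,400),interpolation=2),cv2.resize(b[165:305,250:390],(400,400),interpolation=2)]))
E
```

```text
5.4583 -2.1266260333703433
```

View pics/z90.png

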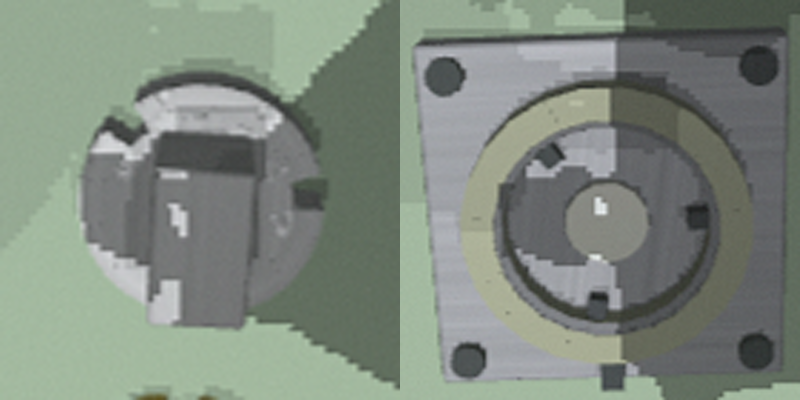

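Left: tang-top corners at (157,170), (254,177), (245,327), (147,323). Right: pad centre at (608,222), key tips at (552,160), (690,216) and (598,295), lug at the bottom.

```bash
python3 - <<'E'
from h import *
ca=np.load("pics/w_ins90.png.npy",allow_pickle=True).item();cb=np.load("pics/w_nest90.png.npy",allow_pickle=True).item()
sa,sb=110/400,140/400
fa=lambda p:(265+(p[0]+.5)*sa-.5,185+(p[1]+.5)*sa-.5)
fb=lambda p:(250+(p[0]-400+.5)*sb-.5,165+(p[1]+.5)*sb-.5)
e=lambda v:np.degrees(np.arctan2(v[1],v[0]))
T=np.array([onz(ca,fa(p),.05) for p in [(157,170),(254,177),(245,327),(147,323)]]);print(T.mean(0),np.linalg.norm(np.diff(T,axis=0),axis=1))
print("yaw",e(T[3]-T[0]),e(T[2]-T[1]),e(T[1]-T[0])-90,e(T[2]-T[3])-90)
pad=onz(cb,fb((608,222)),.019);print("pad",pad)
P=np.array([onz(cb,fb(p),.014) for p in [(416,46),(787,37),(785,373),(447,381)]]);print("plate",P.mean(0),e(P[3]-P[0]),e(P[2]-P[1]),e(P[1]-P[0])-90,e(P[2]-P[3])-90)
for p,b in [((552,160),225),((690,216),100),((598,295),0)]:
    k=onz(cb,fb(p),.022)-pad;print(np.hypot(*k[:2])*1e3,(e(k)-b+180)%360-180)
E
```

```text
[ 0.50459236 -0.2413593   0.05      ] [0.02257551 0.03807122 0.02366732]
yaw -4.257810299863914 -2.631557124224021 -4.263655657539786 -2.482274417863735
pad [0.48003358 0.10896027 0.019     ]
plate [0.48048349 0.10924603 0.014     ] 1.8332708279374146 2.713068496292159 1.3313998712012989 1.4653321088044748
28.420333680577546 -5.986655734609258
26.91478905664722 -3.4031830934303855
25.038726156737397 -7.751992383336187
```

Both camera orientations agree to within 1 mm: insert at (0.505, -0.241) with yaw -3.4°, nest at (0.480, 0.109), keys at about -6°. Now I'll grasp.

```bash
python3 - <<'E'
from h import *
y=np.radians(-3.4); q=quat(np.pi/2+y); p=np.array([.505,-.241])
bot.move_ptp([*p,.12],q)
print(bot.servo_line([*p,.041],feed=.1,threshold=8))
close(50); s=telemetry.state();print(s["finger_gap"],s["ee_pos"],s["ft_force"],s["time_s"])
bot.servo_line([*p,.13],feed=.12)
print(telemetry.state()["finger_gap"])
q2=quat(np.pi/2+np.radians(-6)); n=np.array([.4802,.109])
bot.move_ptp([*n,.13],q2); bot.pause(.3)
s=telemetry.state();print(s["ee_pos"],s["ft_force"],s["ft_torque"],s["time_s"],s["joints"][5])
a=shot("wrist","w_held.png")["image"];b=shot("side","s_held.png")
uv=proj(b,[*n,.12]);print(uv);u,v=np.clip(uv.astype(int),150,330)if 0 else uv.astype(int)
B=b["image"][max(v-100,0):v+100,max(u-100,0):u+100]
cv2.imwrite("pics/held.png",np.hstack([cv2.resize(a[160:460,170:470],(400,400)),cv2.resize(B,(400,400))])[:,:,::-1])
E
```

```text
False
0.023220653328413082 [ 0.50516179 -0.24112488  0.04130729] [-0.9150388  -0.64310913  5.95557107] 7.4917
0.02329171670159524
[0.4803719  0.10851651 0.12996094] [ 0.13841674 -0.84730821 -2.87736193] [-0.01600743  0.05021342  0.01192319] 10.0 -1.3376265617329182
[253.53860103 200.51117688]
```

View pics/held.png

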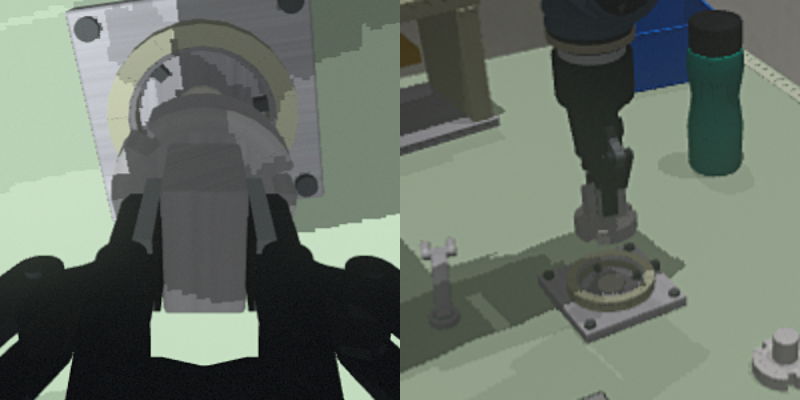

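The insert is held square between the pads over the nest (tang in the left panel, insert level in the right). I'll lower it and feel for the keys.

```bash
cat >>h.py <<'E'
N=np.array([.4802,.109]); H=.0413
def go(z,deg,xy=N,feed=.02,th=None):
    r=bot.servo_line([*xy,z+H],quat(np.pi/2+np.radians(deg)),feed=feed,threshold=th)
    s=telemetry.state(); print(f"a={deg} hit={r} under={1e3*(s['ee_pos'][2]-H):.2f} xy={s['ee_pos'][:2].round(4)} F={s['ft_force'].round(1)} M={s['ft_torque'].round(2)} t={s['time_s']:.1f}")
    return r,s
E
python3 - <<'E'
from h import *
go(.031,-6,feed=.08)
bot.pause(.2)
r,s=go(.0215,-6,feed=.008,th=4)
bot.pause(.3); s=telemetry.state();print(s["ft_force"],s["ee_pos"])
E
```

```text
a=-6 hit=False under=31.33 xy=[0.4805 0.109 ] F=[ 0.   0.1 -2.9] M=[-0.02 -0.01 -0.01] t=11.0
a=-6 hit=False under=21.55 xy=[0.4802 0.109 ] F=[-0.1 -2.2 -2.4] M=[-0.43 -0.1   0.04] t=12.5
[-0.03620908 -1.82793023 -1.90398021] [0.48020568 0.10897793 0.06282032]
```

```bash
python3 - <<'E'
from h import *
r,s=go(.0185,-6,feed=.008,th=5); bot.pause(.3); s=telemetry.state();print(s["ft_force"],s["ft_torque"],s["ee_pos"])
E
```

```text
a=-6 hit=True under=18.72 xy=[0.4802 0.1088] F=[-0.7  0.1  5. ] M=[-0.02 -0.04 -0.05] t=13.2
[1.08496206 0.99479738 4.78364043] [ 0.1991548  -0.12919695 -0.05008242] [0.48015181 0.10879665 0.06002496]
```

At 18.7 mm it is already past the key tops (22 mm) and resting on the pad. I'll press gently.

```bash
python3 - <<'E'
from h import *
r,s=go(.0150,-6,feed=.008,th=14)
if not r: r,s=go(.0128,-6,feed=.005,th=15)
bot.pause(.2); s=telemetry.state();print(s["ft_force"],s["ft_torque"],s["ee_pos"]-[0,0,H])
E
```

```text
a=-6 hit=False under=15.18 xy=[0.4802 0.1088] F=[-1.6 -2.7  6.2] M=[-0.52  0.25 -0.14] t=14.1
a=-6 hit=True under=14.01 xy=[0.4802 0.1088] F=[-1.  -1.4  6.1] M=[-0.12  0.05 -0.1 ] t=14.4
[-0.54670111 -0.04133714  4.62415305] [-0.17490858  0.05913445 -0.05286489] [0.48015865 0.1087894  0.01400365]
```

```bash
python3 - <<'E'
from h import *
r,s=go(.0125,-6,feed=.005,th=18); bot.pause(.2)
go(.0138,-6,feed=.02)
open_gripper(); bot.pause(.2)
s=telemetry.state();print(s["ee_pos"],s["ft_force"],s["finger_gap"])
bot.servo_line([*N,.15],feed=.12)
bot.move_ptp([N[0]-.03,N[1],.25],quat(np.pi/2)); bot.pause(.2)
a=shot("wrist","w_end.png")["image"];b=shot("side","s_end.png");u,v=proj(b,[*N,.03]).astype(int)
cv2.imwrite("pics/end.png",np.hstack([cv2.resize(a[165:315,250:400],(400,400),interpolation=2),cv2.resize(b["image"][v-50:v+50,u-50:u+50],(400,400),interpolation=2)])[:,:,::-1])
s=telemetry.state();print(s["time_s"],s["ft_force"])
E
```

```text
a=-6 hit=True under=14.01 xy=[0.4802 0.1088] F=[-1.3 -1.6  5.2] M=[-0.15  0.15 -0.05] t=14.9
a=-6 hit=False under=14.01 xy=[0.4802 0.1088] F=[-1.  -3.6  6.9] M=[-0.6   0.22 -0.1 ] t=15.3
[0.48019007 0.10901298 0.05509506] [-0.01176666 -0.08433568  0.3744203 ] 0.08523099704138992
17.8833 [ 0.76630899 -0.12513128 -0.66157143]
```

View pics/end.png

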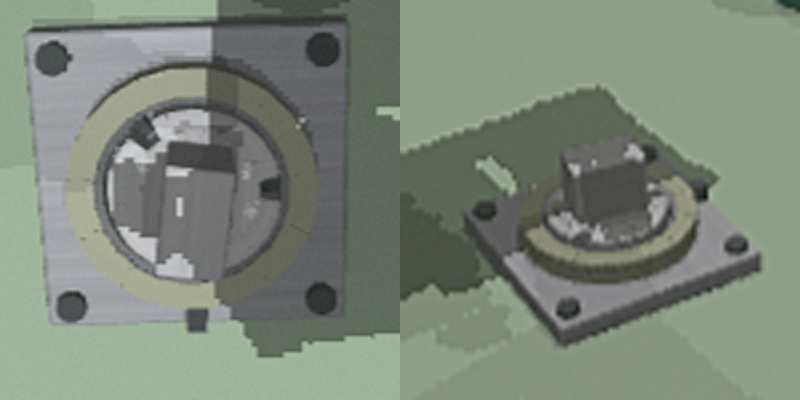

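Left: the insert is central in the bore with the keys showing in its notches. Right: it sits level and the gripper is clear. I'm handing in.

```bash
python3 -c "
from bench import job
print(job.close_job())"
```

```text
the job is handed in; nothing more can be done
None
```

The insert is in the nest, pressed to the floor and released. I handed the job in at about 18 s of the 58 s allowed. No verdict was reported.

**Finding the pose:** I measured the insert and nest from wrist views in two camera orientations, which agreed to within about 1 mm. I gripped the tang across its 24 mm faces. The individual key readings ranged from about -3° to -8° in the picture, so I lowered the insert at -6°.

**Seating:** It went over the keys at -6° on the first try, so no turning on the keys was needed. At key height there was only about 2 N of sideways force. It met the pad at 18.7 mm (19 expected). I then pressed with force thresholds of 14 to 18 N, and it stopped twice at 14.01 mm (floor at 14).

**Last checks:** The final pictures show the insert central and looking level, with the keys in its notches and the gripper clear. The force on the tool was near zero after release.

**Not fully confirmed:**
- **Press force:** right after both stops the sensor read only 5 to 6 N, below the thresholds that had triggered, so I don't know the peak force exactly.
- **Final height:** it comes from the TCP height at the grasp, not from a camera measurement.
- **Bystanders:** I did not measure them again afterwards, but felt no unexpected contact.

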